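Re-index the mitre guide at the scroll mounter's desk

ROBOT

A 7-joint arm with a two-finger parallel gripper is mounted at the origin on the work surface. World frame = base frame: x ahead of the robot, y to its left, z up, the work surface at z = 0. Lengths are in mm, angles in rad, forces in N, time in s.
With the tool pointing down it reaches from about 375 to 925 mm from the base axis. Payload 3.1 kg.
Tool frame: the origin (TCP) lies midway between the tips of the shut fingers; the grasp point (between the pads) lies hold_point_z behind it (hold_point_z is the distance from the TCP to the grasp point, in mm); z points along the fingers, y is the direction in which the jaws open and shut (so a half turn about z gives the same grasp; the last joint's range is limited). The gripper opens to 85 mm and grips with 20 to 120 N. Pads are 22 mm wide; open, the fingers measure 114 mm over their backs; the gripper's body (76 mm by 85 mm) begins 54 mm behind the grasp point. The pads swing forward as they close: fully open they stand 13 mm farther back than shut.
Start: joints at [1.021, 0.383, 0.044, 1.598, -0.018, 1.161, -0.05], TCP at [283.799, -584.774, 231.269] pointing down, gripper open.
Joint ranges: [-2.61, 2.61], [-0.41, 2.15], [-1.48, 1.57], [0, 2.5], [-1.57, 4.71], [0.05, 1.97], [-2.85, 2.85]. Speed limits (rad/s): [2.79, 2.79, 3.14, 3.14, 3.14, 3.14, 3.14].

INTERFACE

Orientations are given as a unit quaternion [x, y, z, w].
In Python, from plant import observe, capture, finish_job, hold_point_z gives the robot as it stands.
- The arm moves only by the tool apply_moves, never from a script. Its argument "commands" is a list that holds one entry, the list of rows, each a list of 7 numbers: the opening in per cent of the stroke, from 0 (shut) to 100 (fully open), then the shift along the world's x, y, z in mm, then the turn, a rotation vector about the world's x, y, z in degrees. A call has 1 to 12 rows; each row shifts and turns the commanded pose from where the row before left it; what a row does not reach is not made up. A row lasts 1/12 s, in which the tool goes at most 41.7 mm and 7.16 degrees, less where a joint would pass 70% of its speed; a pose out of reach is approached as far as the arm can. A call is refused whole if a number of a shift passes 41.7 or a number of a turn 7.16, either way. A call with a gripper value outside its range is refused whole. The fingers move at their own pace and stop on an object; "squeeze" is the grip in N (left out, the last holds). Time passes only in rows, so rows that do not move let the fingers close. It gives the time, the measured TCP pose, the force and the opening at its end, in the units of the state.
- observe(): the state, without advancing time (a new reading comes with each control period).
- capture(name): name is "side" or "top" or "wrist"; returns a dict with "image" (400x640x3 uint8, red, green, blue), "camera_matrix" (3x3 intrinsics, pixels), "k1" (the pictures are not rectified: a ray, as slopes to the right and down, at radius r is drawn at 1 + k1 r^2 times it, then the intrinsics apply), "R" (3x3) and "t" (3): a world point X has camera coordinates R X + t. Camera axes: x right, y down, z forward; pixel columns grow to the right and rows downward; lengths in mm; the calibration is good to about 2 mm. A picture is of the moment at which its call begins. There is no depth.
- finish_job(): hands the job in, once; it reports no verdict.
The state is a dict: "time_s": time; "joint_pos": joint angles; "joint_vel": joint speeds; "joint_efforts": joint torques, N m; "position": TCP position; "orientation": TCP orientation; "force": force on the tool from outside, world axes, zero at the start; "wrist_torque": the same for the moment, N m; "gripper_width": opening from 0.0 (shut) to 1.0 (fully open).
Only numpy, scipy, OpenCV 4.12 (cv2) and the standard library are available. Lean on these libraries where they do the work, as an engineer would, in place of code of your own. Each camera call takes 0.05 s, during which the arm holds its last target. There are 200 camera calls.

TASK

Set the mitre guide for the next cut: hook a fingertip through the red pull ring, lift the spring index pin clear of its hole, swing the green arm one hole over to the hole marked by the red disc, and let the pin drop fully home there. Pull the ring gently, do not pinch it, leave the cup, jar, paperweight and offcut where they are, and finish with the robot clear of everything.

Things in the scene. Friction and masses are not known exactly. Their poses are not given: they have to be found in the camera images.
- mitre_guide: Fixed round pale grey plate, 380 mm wide, top 35 mm above the bench. Origin: on the green arm's vertical pivot axis (plate centre) at bench height; z up, x away from the robot's side, towards fence and moulding (x 5 to 60 mm, up to 106 mm high). Five 12 mm index holes (dark dots) on a 150 mm radius about the pivot, on the -x side, 0.393 rad (22.5 deg, 59 mm) apart; the middle one lies along -x.
- swing_arm (a joint): Angle (rad) of the green arm about the pivot, anticlockwise from above. 0: it points along the guide's -x, pin in the middle hole (every start); next holes at -0.393 and 0.393, then +-0.785; positive swings its free end to the guide's -y. Stops +-0.86. Arm 44 mm wide, 163 mm long from the pivot, top 52 mm above the bench. Pin lifted, it swings with about 1 N at the ring and stays where left.
- index_pin (a joint): Height (m) of the spring pin: 0 fully home, stop at 0.024. Upright 9 mm pin with rounded tip on the arm, 150 mm from the pivot, in a dark 26 mm sleeve (top 78 mm above the bench). It clears the plate at 0.012; let down between holes it rests on the plate at 0.012 and drops when slid over a hole (3 mm play). Spring: 6 N down at home, 8.5 N at 0.012, 11 N at the stop.
- ring_mid (a point): Centre of the rigid red ring on the pin: 56 mm inside, 7 mm bar. Pin home: 114 mm above the bench, 128 mm from the pivot. It leans 45 deg towards the pivot: lowest point on the pin (bar 92 mm high), highest 105 mm from the pivot (bar 137 mm high). A finger tilted 45 deg, pointing down and towards the pivot, passes squarely through; lifting bears on the upper bar. Frame turns with the arm.
- pin_axis (a point): Point on the swing arm on the pin's vertical axis, 150 mm from the pivot, 36 mm above the bench; moves with the arm only. Beyond and below the ring it is free down to the arm's top, 52 mm above the bench. A slotted steel blade guide (22 x 30 mm, top 94 mm above the bench) stands on the arm 40 mm from the pivot.
- red_disc: Flat red disc, 18 mm wide, 2 mm thick, on the plate's rim 28 mm outside the index hole that is wanted (178 mm from the pivot, on the same radius). It marks one of the two neighbours of the middle hole. Origin: centre of its underside.
- white_disc: The same in white, marking the other neighbouring hole, which is not wanted.
- tea_cup: Bystander: loose blue open cup, 72 mm wide, 58 mm tall, to one side of the guide. Origin: centre of its underside.
- paste_jar: Bystander: loose brown jar, 66 mm wide, 85 mm tall. Origin: centre of its underside.
- paperweight: Bystander: loose brass bar 110 x 26 x 18 mm, lying on the robot's side of the guide. Origin: centre of its underside.
- offcut: Bystander: loose dark red piece of moulding 55 x 24 x 22 mm, lying on the robot's side of the guide. Origin: centre of its underside.

How it is judged (in metres and radians):
On the way, in this order (a step that is already met when the one before it is completed fails the run):
1. the index pin is lifted out of its hole by the ring (value of joint index_pin above 0.01 m and contact force between the fingers and index_pin above 1 N), for 0.1 s.
2. the pin is home in the hole at the red disc (value of joint index_pin below 0.003 m and horizontal distance between pin_axis and red_disc below 0.034 m), for 0.2 s.
At the end, for the whole second after the job is handed in: The pin is within 3 mm of fully home, in the hole at the red disc (pin axis within 34 mm of the disc's centre, 28 mm being exact), and the arm is at rest (all of step 2 and velocity of joint swing_arm between -0.05 and 0.05 rad/s); the robot touches nothing.
It fails at once if a bystander is shoved more than 15 mm, lifted or carried (distance of any of tea_cup, paste_jar, paperweight, offcut from where it was at the start of the episode above 0.015 m).
It fails at once if a cup or jar is tipped over (angle between any of tea_cup, paste_jar's own z axis and vertical above 0.5 rad).
It fails at once if the ring is pinched or yanked with more than 35 N (contact force between the fingers and index_pin above 35 N).
It also fails if it takes over 48 s, if anything falls off the work surface, if the arm or the gripper's body presses on something with over 40 N, if the wrist force passes 120 N, or if a joint passes its speed limit or range.

## Working session

There is one attempt and no reset: what is moved stays moved. The work goes in short steps, Python scripts to look and compute and a tool call to move; the robot and the scene stay as the last step left them, time stands still between calls to the robot, and variables do not carry over. Pictures are saved under pics/ and viewed, about 8 in all and at most 12, crops included, and the job is handed in when it is done.

Besides the shell and the picture viewer there is one more tool, called after ">>>" by a JSON object that holds its "fn" and its "kwargs". apply_moves: Moves the arm, as the interface text tells. Its arguments: {"type":"object","properties":{"commands":{"type":"array","items":{"type":"array","items":{"type":"array","items":{"type":"number"}}}},"squeeze":{"type":"number"}},"required":["commands"]}

```bash
ls; mkdir -p pics
python3 - <<'E'
from plant import observe, capture, hold_point_z
import cv2
print(hold_point_z if not callable(hold_point_z) else hold_point_z()); s=observe(); print(s)
for n in("top","side"):
    c=capture(n); cv2.imwrite(f"pics/{n}0.png",c["image"][:,:,::-1]); print(n,c["camera_matrix"],c["k1"],c["R"],c["t"])
E
```

```text
pics
18.700000000000003
{'time_s': 0.0, 'joint_pos': array([ 1.021201  ,  0.38384613,  0.04382256,  1.59957032, -0.01787335,
        1.16117481, -0.04989876]), 'joint_vel': array([-6.62994569e-04, -4.45811797e-04,  5.75101873e-05, -8.44212562e-04,
        3.84384134e-04, -1.26830278e-03,  1.76369785e-04]), 'joint_efforts': array([-2.89889649e-04, -4.33456743e+01,  1.02461837e+00, -2.49511313e+01,
        1.06525677e-02,  1.15485259e-02, -1.24878616e-05]), 'position': array([ 283.36530142, -583.94577056,  229.8814745 ]), 'orientation': array([ 9.74581157e-01,  2.24030959e-01, -3.69659833e-04, -1.24973127e-03]), 'force': array([ 0.00910315, -0.03555826,  0.61120472]), 'wrist_torque': array([-0.0305313 ,  0.02325402,  0.01666076]), 'gripper_width': 0.9972622294720126}
top [[444.87109062   0.         317.50642636]
 [  0.         444.87109062 194.37977068]
 [  0.           0.           1.        ]] -0.04063907283245467 [[ 0.01574478 -0.99974167 -0.01639222]
 [-0.98503699 -0.01269506 -0.17187485]
 [ 0.17162234  0.01885307 -0.9849824 ]] [  19.14685221  589.50861604 1000.53105338]
side [[427.9788702    0.         314.96592249]
 [  0.         427.9788702  198.49791135]
 [  0.           0.           1.        ]] -0.054628161778423695 [[-0.88016343 -0.47458301 -0.00912766]
 [-0.25127979  0.48216613 -0.83927009]
 [ 0.40270437 -0.73640124 -0.54363811]] [523.23067898 217.57922919 874.92129313]
```

View pics/top0.png

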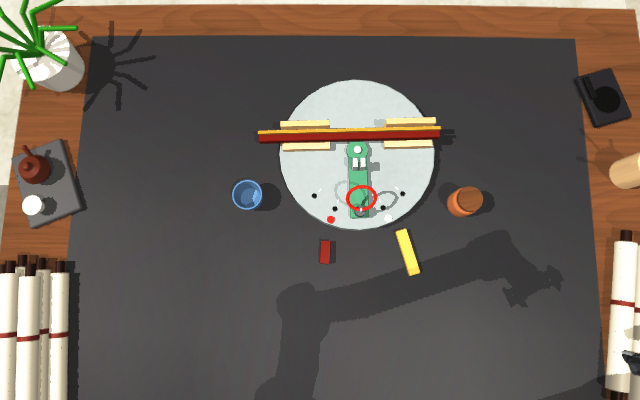

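View pics/side0.png

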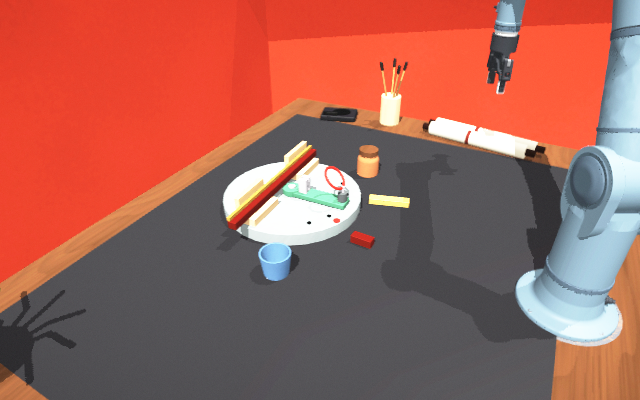

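The top view shows the plate at about (357,155), the green arm along -x with the red ring at (361,198), the red disc at (331,219) and the white disc at (388,218). That puts the wanted hole on the +y side. The cup (247,195), jar (465,201), offcut (326,251) and brass bar (408,252) all stand clear. The side view agrees, with the ring at (335,178) and the red disc at (337,221).

```bash
cat > h.py <<'E'
import numpy as np, cv2
def ray(c,px):
    K=c["camera_matrix"]; d=np.array([c["k1"],0,0,0,0.])
    n=cv2.undistortPoints(np.array([[px]],float),K,d)[0,0]
    R=np.array(c["R"]); o=-R.T@np.array(c["t"]); v=R.T@np.array([n[0],n[1],1]); return o,v/np.linalg.norm(v)
def onz(c,px,z): o,v=ray(c,px); return o+v*(z-o[2])/v[2]
def proj(c,X):
    p=np.array(c["R"])@X+np.array(c["t"]); n=p[:2]/p[2]; n=n*(1+c["k1"]*(n@n)); K=c["camera_matrix"]; return np.array([K[0,0]*n[0]+K[0,2],K[1,1]*n[1]+K[1,2]])
def tri(ca,pa,cb,pb):
    (o1,a),(o2,b)=ray(ca,pa),ray(cb,pb)
    s=np.linalg.lstsq(np.c_[a,-b],o2-o1,rcond=None)[0]; A,B=o1+a*s[0],o2+b*s[1]; return (A+B)/2,np.linalg.norm(A-B)
def mask(im,lo,hi,box):
    h=cv2.cvtColor(im,cv2.COLOR_RGB2HSV); m=cv2.inRange(h,np.array(lo),np.array(hi))
    if lo[0]==0: m|=cv2.inRange(h,np.array([174,lo[1],lo[2]]),np.array([180,255,255]))
    k=np.zeros_like(m); x0,y0,x1,y1=box; k[y0:y1,x0:x1]=m[y0:y1,x0:x1]; return k
def cen(m): y,x=np.nonzero(m); return np.array([x.mean(),y.mean()]),len(x)
E
python3 - <<'E'
from h import *; from plant import capture
T,S=capture("top"),capture("side")
red=([0,150,120],[8,255,255])
rd,n=cen(mask(T["image"],*red,(322,212,340,226))); wd,n2=cen(mask(T["image"],[0,0,215],[180,40,255],(381,212,395,224)))
R=onz(T,rd,37);W=onz(T,wd,37); print("red",rd,n,R,"white",wd,n2,W,"sep",np.linalg.norm(R-W))
rs,n=cen(mask(S["image"],*red,(330,215,345,226))); print("red side",rs,n,onz(S,rs,37),tri(T,rd,S,rs))
mid=(R+W)/2; u=(R-W)/np.linalg.norm(R-W); gx=np.array([u[1],-u[0],0]); 
if gx[0]<0: gx=-gx
P=mid+gx*164.5; print("pivot",P,"gx yaw deg",np.degrees(np.arctan2(gx[1],gx[0])))
# holes
g=cv2.cvtColor(T["image"],cv2.COLOR_RGB2GRAY)
for x,y in((314,196),(335,209),(383,208),(403,194)):
    k=np.zeros_like(g);k[y-5:y+6,x-5:x+6]=g[y-5:y+6,x-5:x+6]<90; p,n=cen(k); H=onz(T,p,35); d=H-P; print("hole",n,H,np.linalg.norm(d[:2]),np.degrees(np.arctan2(d[1],d[0])))
# ring
def ring(c,box):
    m=mask(c["image"],*red,box); k=max(cv2.findContours(m,cv2.RETR_EXTERNAL,cv2.CHAIN_APPROX_NONE)[0],key=len)
    e=cv2.fitEllipse(k); return np.array(e[0]),e
a,ea=ring(T,(342,180,380,214)); b,eb=ring(S,(320,160,350,194)); print(ea,eb,"ring",tri(T,a,S,b),"exp",P-gx*128)
# plate outline
h=cv2.cvtColor(T["image"],cv2.COLOR_RGB2HSV)
E
```

```text
red [330.2   219.075] 40 [532.56152302  -3.19481854  37.        ] white [386.99328859 216.93288591] 149 [ 539.47516139 -137.82403775   37.        ] sep 134.8066209776885
red side [336.3  220.35] 20 [531.87899997   3.3112193   37.        ] (array([533.91648253,  -2.95348166,  32.14587424]), np.float64(1.660599848275869))
pivot [700.30186477 -62.07294703  37.        ] gx yaw deg 2.939738050818596
hole 17 [589.37033213  36.56154204  35.        ] 148.44045058409708 138.35818614869243
hole 15 [558.55290331 -12.95596877  35.        ] 150.01748440646176 160.8884513467112
hole 19 [ 562.55775675 -128.32248414   35.        ] 152.8477689128928 -154.31426257892917
hole 16 [ 597.06154003 -175.28631301   35.        ] 153.2182459430754 -132.36197919817593
((360.906494140625, 197.60479736328125), (23.565385818481445, 28.651559829711914), 81.828125) ((334.1160888671875, 177.4220428466797), (14.927694320678711, 24.428462982177734), 148.1852264404297) ring (array([573.75792464, -69.64416451, 111.58205241]), np.float64(2.396628698084047)) exp [572.47030922 -68.63750377  37.        ]
```

```bash
cat >> h.py <<'E'
from scipy.spatial.transform import Rotation as Ro
PIV=np.array([700.,-64,0])
def tool(yaw):  # yaw of arm-frame gx, deg: finger 45 deg down towards pivot
    g=np.array([np.cos(np.radians(yaw)),np.sin(np.radians(yaw)),0]); c=.5**.5; k=np.array([0,0,1.])
    z=c*(g-k); x=c*(g+k); return Ro.from_matrix(np.c_[x,np.cross(z,x),z]),g,x,z
def ringp(yaw,lift=0): return PIV-128*tool(yaw)[1]+[0,0,114+lift]
def go(p,R):
    from plant import observe
    s=observe(); d=p-s["position"]; r=(R*Ro.from_quat(s["orientation"]).inv()).as_rotvec(degrees=True)
    print("t",s["time_s"],"pos",s["position"].round(1),"F",s["force"].round(1),"d",d.round(1),"rot",r.round(1),"j",s["joint_pos"].round(2))
E
python3 -c "
from h import *
R,g,x,z=tool(3.1); print(ringp(3.1)); go(ringp(3.1)-90*z,R)"
```

```text
[572.1873062  -70.92208806 114.        ]
t 0.2 pos [ 283.5 -584.2  230.4] F [0.7 0.1 0.4] d [225.1 509.9 -52.7] rot [ 11.2 -43.9 -21.6] j [ 1.02  0.38  0.04  1.6  -0.02  1.16 -0.05]
```

>>> {"fn": "apply_moves", "kwargs": {"commands": [[[0,9.4,21.2,0,0.47,-1.83,-0.9],[0,9.4,21.2,0,0.47,-1.83,-0.9],[0,9.4,21.2,0,0.47,-1.83,-0.9],[0,9.4,21.2,0,0.47,-1.83,-0.9],[0,9.4,21.2,0,0.47,-1.83,-0.9],[0,9.4,21.2,0,0.47,-1.83,-0.9],[0,9.4,21.2,0,0.47,-1.83,-0.9],[0,9.4,21.2,0,0.47,-1.83,-0.9],[0,9.4,21.2,0,0.47,-1.83,-0.9],[0,9.4,21.2,0,0.47,-1.83,-0.9],[0,9.4,21.2,0,0.47,-1.83,-0.9],[0,9.4,21.2,0,0.47,-1.83,-0.9]]]}}

```text
time_s: 1.2
position: [396.7, -329.3, 231.2]
orientation: [0.972, 0.127, 0.197, -0.005]
force: [-0.4, -0.1, 0.4]
gripper_width: -0.0
```

>>> {"fn": "apply_moves", "kwargs": {"commands": [[[0,9.4,21.2,-2,0.47,-1.83,-0.9],[0,9.4,21.2,-2,0.47,-1.83,-0.9],[0,9.4,21.2,-2,0.47,-1.83,-0.9],[0,9.4,21.2,-2,0.47,-1.83,-0.9],[0,9.4,21.2,-2,0.47,-1.83,-0.9],[0,9.4,21.2,-2,0.47,-1.83,-0.9],[0,9.4,21.2,-2,0.47,-1.83,-0.9],[0,9.4,21.2,-2,0.47,-1.83,-0.9],[0,9.4,21.2,-2,0.47,-1.83,-0.9],[0,9.4,21.2,-2,0.47,-1.83,-0.9],[0,9.4,21.2,-2,0.47,-1.83,-0.9],[0,9.4,21.2,-2,0.47,-1.83,-0.9]]]}}

```text
time_s: 2.2
position: [508.0, -78.0, 207.7]
orientation: [0.924, 0.027, 0.382, -0.01]
force: [1.3, 0.4, -0.2]
gripper_width: -0.001
```

Run:
```python
from h import *; from plant import capture
R,g,x,z=tool(3.1); go(ringp(3.1)-90*z,R)
a=[capture(n)["image"] for n in("wrist","side","top")]
crop=cv2.resize(a[1][120:270,230:470],(640,400)); cv2.imwrite("pics/w1.png",a[0][:,:,::-1])
crop2=cv2.resize(a[2][100:260,260:516],(640,400))
v=np.vstack([np.hstack([a[0],crop]),np.hstack([crop2,crop2*0])]); cv2.imwrite("pics/m1.png",cv2.resize(v,(800,500))[:,:,::-1])
```

```text
t 2.2 pos [508.  -78.  207.7] F [ 1.3  0.4 -0.2] d [  0.6   3.7 -30. ] rot [ 0.1 -0.1 -0.2] j [ 0.55 -0.14 -0.35  2.47 -1.43  0.22  0.  ]
```

View pics/m1.png

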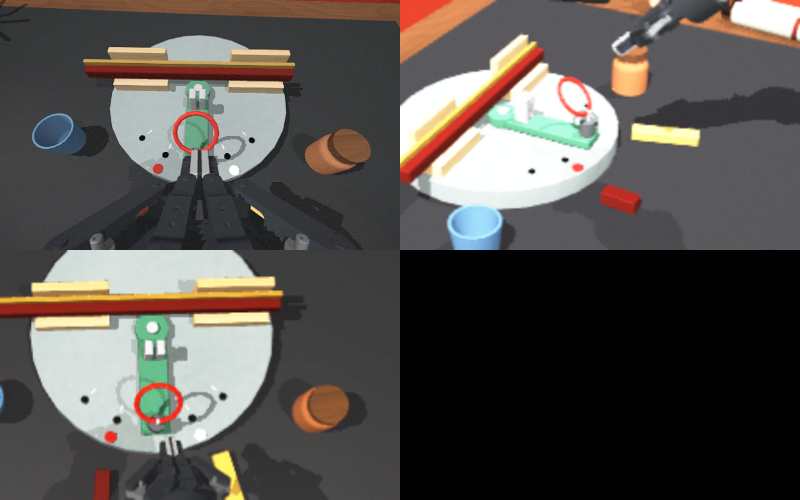

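The composite shows the closed fingertips short of the ring and pointing at it in all three views; the ring is at (195,132) in the wrist panel. Joint 4 is near its limit, so I'll move forward and down onto the approach line.

>>> {"fn": "apply_moves", "kwargs": {"commands": [[[0,5.5,1.2,-12.8,0,0,0],[0,5.5,1.2,-12.8,0,0,0],[0,5.5,1.2,-12.8,0,0,0],[0,5.5,1.2,-12.8,0,0,0],[0,0,0,0,0,0,0],[0,0,0,0,0,0,0]]]}}

```text
time_s: 2.85
position: [519.0, -79.5, 200.3]
orientation: [0.922, 0.028, 0.386, -0.011]
force: [-0.3, 0.4, 0.2]
gripper_width: 0.001
```

Run:
```python
from h import *; from plant import capture
R,g,x,z=tool(3.1); go(ringp(3.1)-60*z,R)
c=capture("wrist"); im=c["image"]
print("expect ring",proj(c,ringp(3.1)),"pivot",proj(c,PIV+[0,0,52]))
m=mask(im,[0,150,120],[8,255,255],(200,120,440,330)); 
for k in sorted(cv2.findContours(m,cv2.RETR_EXTERNAL,cv2.CHAIN_APPROX_NONE)[0],key=len)[-3:]:
    if len(k)>20: print(len(k),cv2.boundingRect(k),cv2.fitEllipse(k))
cv2.imwrite("pics/w2.png",im[:,:,::-1])
# ring centre using ellipse on plane of ring through expected
```

```text
t 2.85 pos [519.  -79.5 200.3] F [-0.3  0.4  0.2] d [ 10.8   6.3 -43.9] rot [ 0.1  0.5 -0.3] j [-0.1  -0.13  0.27  2.49 -1.55  0.13  0.16]
expect ring [311.49133694 222.1456803 ] pivot [314.05118333 147.59468896]
44 (240, 272, 17, 15) ((247.99171447753906, 279.0875244140625), (13.971538543701172, 16.14228630065918), 72.11701965332031)
334 (273, 185, 76, 68) ((310.5760803222656, 220.22972106933594), (65.2116928100586, 71.47747039794922), 97.751708984375)
351 (265, 120, 175, 5) ((396.1921081542969, 121.24358367919922), (2.8070173263549805, 216.63790893554688), 90.44276428222656)
```

View pics/w2.png

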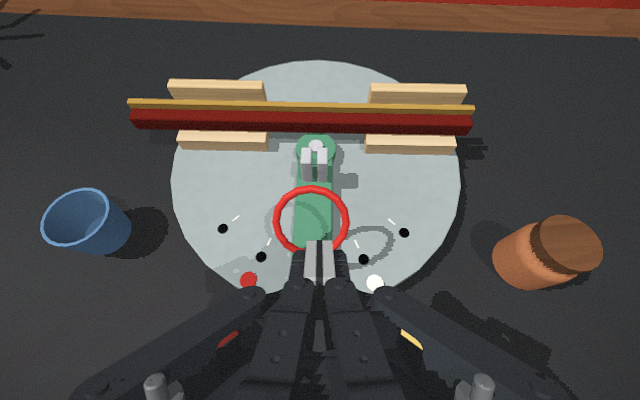

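The wrist view shows the ring at (310.6,220.2), against (311.5,222.1) predicted from my estimate, so the ring position holds up. The arm is up against its limits (q4 2.49, q5 -1.55) and stopped short. I'll move forward a little and fit a quick kinematic model to check what it can reach.

>>> {"fn": "apply_moves", "kwargs": {"commands": [[[0,5,0.5,-2,0,0,0],[0,5,0.5,-2,0,0,0],[0,5,0.5,-2,0,0,0],[0,0,0,0,0,0,0]]]}}

```text
time_s: 3.23
position: [531.8, -79.5, 198.5]
orientation: [0.922, 0.027, 0.387, -0.01]
force: [0.4, 0.7, -0.7]
gripper_width: 0.0
```

```bash
cat > kin.py <<'E'
from h import *
from scipy.optimize import least_squares
import itertools
def fk(q,p,sg):
    d1,a1,L1,a2,L2,a3,L3,y1,o7,o1=p; q=np.array(q)*sg
    T=Ro.from_euler('z',q[0]+o1); X=np.array([0,0,d1])+T.apply([a1,y1,0])
    T=T*Ro.from_euler('y',q[1])*Ro.from_euler('z',q[2]); X=X+T.apply([a2,0,L1])
    T=T*Ro.from_euler('y',q[3])*Ro.from_euler('z',q[4]); X=X+T.apply([-a2,0,L2])
    T=T*Ro.from_euler('y',q[5]); X=X+T.apply([a3,0,L3]); T=T*Ro.from_euler('z',q[6]+o7); return X,T
E
python3 - <<'E'
from kin import *; from plant import observe
s=observe(); R,g,x,z=tool(3.1); go(ringp(3.1)-60*z,R); print(s["orientation"],s["joint_pos"])
D=[([1.021201,.38384613,.04382256,1.59957,-.01787335,1.16117481,-.04989876],[283.365,-583.946,229.88],[.974581,.224031,-.00037,-.00125]),
([.55,-.14,-.35,2.47,-1.43,.22,0.],[508,-78,207.7],[.924,.027,.382,-.01]),
([-.1,-.13,.27,2.49,-1.55,.13,.16],[519,-79.5,200.3],[.922,.028,.386,-.011]),
(s["joint_pos"],s["position"],s["orientation"])]
best=[]
for b in itertools.product([1,-1],repeat=4):
  sg=np.array([b[0],1,b[1],1,b[2],1,b[3]])
  for o7 in(0,np.pi/2,np.pi,-np.pi/2):
    def f(p): 
        r=[]
        for q,X,Q in D:
            x,T=fk(q,p,sg); r+=list((x-X)/5)+list((T*Ro.from_quat(Q).inv()).as_rotvec()*50)
        return np.array(r+list((p[[1,3,5,7]])/300))
    o=least_squares(f,[300,0,320,0,320,0,250,0,o7,0],loss='soft_l1'); best.append((o.cost,list(sg),o.x.round(3).tolist()))
for b in sorted(best)[:4]: print(b)
E
```

```text
t 3.2333 pos [531.8 -79.5 198.5] F [ 0.4  0.7 -0.7] d [ -2.    6.3 -42.1] rot [ 0.2  0.5 -0.2] j [-0.5  -0.14  0.65  2.48 -1.57  0.08  0.21]
[ 0.92168818  0.02739161  0.38684146 -0.00970962] [-0.50210405 -0.14468611  0.65216956  2.4789398  -1.56833407  0.07988726
  0.20513505]
(np.float64(1.3507458475387748), [np.int64(-1), np.int64(1), np.int64(-1), np.int64(1), np.int64(-1), np.int64(1), np.int64(-1)], [349.048, -4.949, 463.523, -18.672, 523.684, -24.703, 328.948, -28.603, 1.556, -0.014])
(np.float64(1.3507458475405711), [np.int64(-1), np.int64(1), np.int64(-1), np.int64(1), np.int64(-1), np.int64(1), np.int64(-1)], [349.047, -4.949, 463.523, -18.671, 523.684, -24.703, 328.948, -28.603, -4.728, -0.014])
(np.float64(1.3507458475455296), [np.int64(-1), np.int64(1), np.int64(-1), np.int64(1), np.int64(-1), np.int64(1), np.int64(-1)], [349.047, -4.949, 463.524, -18.671, 523.684, -24.703, 328.948, -28.603, 1.556, -0.014])
(np.float64(1.3507458475498557), [np.int64(-1), np.int64(1), np.int64(-1), np.int64(1), np.int64(-1), np.int64(1), np.int64(-1)], [349.047, -4.949, 463.524, -18.671, 523.684, -24.703, 328.948, -28.603, -80.126, -50.28])
```

```bash
cat >> kin.py <<'E'
SG=np.array([-1,1,-1,1,-1,1,-1]); P=[349.048,-4.949,463.523,-18.672,523.684,-24.703,328.948,-28.603,1.556,-.014]
LO=np.array([-2.61,-.41,-1.48,0,-1.57,.05,-2.85]); HI=np.array([2.61,2.15,1.57,2.5,4.71,1.97,2.85])
def toolt(yaw,tilt): # tilt from vertical, deg
    g=tool(yaw)[1]; t=np.radians(tilt); k=np.array([0,0,1.]); z=np.sin(t)*g-np.cos(t)*k; x=np.cos(t)*g+np.sin(t)*k
    return Ro.from_matrix(np.c_[x,np.cross(z,x),z]),z
def ik(X,R,seed,w=.002):
    f=lambda q:(lambda F:np.r_[(F[0]-X)/5,(F[1]*R.inv()).as_rotvec()*50,w*(q-seed)])(fk(q,P,SG))
    o=least_squares(f,np.clip(seed,LO+.01,HI-.01),bounds=(LO,HI)); return o.x,np.abs(o.fun[:6]).max()
E
python3 - <<'E'
from kin import *
rng=np.random.default_rng(0)
for tilt in(45,35,25):
  for yaw,b in((3.1,-60),(3.1,22),(-19.4,22)):
    R,z=toolt(yaw,tilt); X=ringp(yaw,15 if b>0 else 0)+b*z; res=[]
    for i in range(30):
        q,e=ik(X,R,LO+(HI-LO)*rng.random(7)); 
        if e<.3: res.append((np.minimum(q-LO,HI-q).min().round(2),q.round(2).tolist()))
    res.sort(reverse=True); print(tilt,yaw,b,len(res),*res[:4],sep="\n  ")
E
```

```text
45
  3.1
  -60
  11
  (np.float64(0.07), [0.65, 0.07, -0.48, 2.43, 4.03, 0.19, 0.87])
  (np.float64(0.06), [1.37, 0.23, -1.17, 2.4, 3.55, 0.11, 1.49])
  (np.float64(0.05), [1.52, 0.34, -1.31, 2.4, 2.74, 0.1, 2.39])
  (np.float64(0.05), [0.31, 0.04, -0.15, 2.45, 4.05, 0.2, 0.83])
45
  3.1
  22
  21
  (np.float64(0.18), [0.51, 0.29, -0.38, 2.32, 3.46, 0.23, 1.47])
  (np.float64(0.18), [0.42, 0.28, -0.29, 2.32, 3.52, 0.24, 1.39])
  (np.float64(0.17), [0.66, 0.32, -0.53, 2.31, 3.33, 0.22, 1.64])
  (np.float64(0.17), [0.63, 0.32, -0.5, 2.31, 3.35, 0.22, 1.61])
45
  -19.4
  22
  16
  (np.float64(0.21), [0.69, 0.45, -0.93, 2.29, 1.95, 0.66, 2.57])
  (np.float64(0.19), [0.03, 0.28, -0.25, 2.31, 1.94, 0.45, 2.37])
  (np.float64(0.17), [-0.31, 0.26, 0.1, 2.33, 1.96, 0.38, 2.29])
  (np.float64(0.16), [-0.5, 0.27, 0.29, 2.34, 1.99, 0.34, 2.23])
35
  3.1
  -60
  13
  (np.float64(0.14), [0.27, 0.04, -0.14, 2.34, -0.61, 0.19, -0.82])
  (np.float64(0.14), [0.21, 0.04, -0.08, 2.35, -0.62, 0.19, -0.81])
  (np.float64(0.14), [0.14, 0.03, -0.01, 2.35, -0.63, 0.19, -0.8])
  (np.float64(0.13), [1.39, 0.25
[... 755 characters left out ...]
)
  (np.float64(0.31), [0.5, 0.1, -0.39, 2.19, -0.1, 0.43, -1.32])
  (np.float64(0.31), [0.5, 0.1, -0.4, 2.19, -0.1, 0.43, -1.32])
25
  3.1
  22
  20
  (np.float64(0.39), [1.1, 0.54, -1.09, 2.11, 0.93, 0.46, -2.12])
  (np.float64(0.39), [1.07, 0.52, -1.05, 2.11, 0.88, 0.44, -2.09])
  (np.float64(0.3), [-0.44, 0.26, 0.57, 2.2, -0.64, 0.35, -0.87])
  (np.float64(0.29), [-0.4, 0.26, 0.53, 2.2, -0.61, 0.34, -0.89])
25
  -19.4
  22
  15
  (np.float64(0.31), [-0.3, 0.26, 0.19, 2.16, 0.4, 0.36, -2.38])
  (np.float64(0.3), [-1.09, 0.42, 1.07, 2.2, -0.52, 0.36, -1.59])
  (np.float64(0.29), [-0.47, 0.27, 0.37, 2.17, 0.27, 0.34, -2.28])
  (np.float64(0.29), [-1.12, 0.44, 1.1, 2.21, -0.58, 0.37, -1.54])
```

45° sits near the q6 singularity. A 28° tilt still leaves about 50 mm of ring opening for the roughly 29×22 mm shut fingers and has proper joint margin, so I'll use that.

```bash
python3 -c "
from kin import *
R,z=toolt(3.1,28); go(ringp(3.1)-60*z,R)"
```

```text
t 3.2333 pos [531.8 -79.5 198.5] F [ 0.4  0.7 -0.7] d [ 12.2   7.1 -31.6] rot [-0.8 17.5 -0.3] j [-0.5  -0.14  0.65  2.48 -1.57  0.08  0.21]
```

>>> {"fn": "apply_moves", "kwargs": {"commands": [[[0,0,0,0,-0.1,2,0],[0,0,0,0,-0.1,2,0],[0,0,0,0,-0.1,2,0],[0,2,1,0,-0.1,2,0],[0,2,1,0,-0.1,2,0],[0,2,1,-4,-0.1,2,0],[0,2,1,-6,-0.1,2,-0.1],[0,2,1,-6,-0.1,2,-0.1],[0,2,1,-8,0,1.5,-0.1],[0,0,1,-8,0,0,0],[0,0,0,0,0,0,0],[0,0,0,0,0,0,0]]]}}

```text
time_s: 4.23
position: [543.3, -71.4, 168.2]
orientation: [0.96, 0.027, 0.28, -0.01]
force: [-0.1, -0.1, 0.3]
gripper_width: 0.001
```

```bash
python3 -c "
from kin import *
R,z=toolt(3.1,28); print(z);go(ringp(3.1)-60*z,R)"
```

```text
[ 0.46878457  0.02538846 -0.88294759]
t 4.2333 pos [543.3 -71.4 168.2] F [-0.1 -0.1  0.3] d [ 0.8 -1.  -1.2] rot [-0.5  4.5 -0.2] j [ 0.06  0.02  0.05  2.31 -0.37  0.26 -1.07]
```

>>> {"fn": "apply_moves", "kwargs": {"commands": [[[0,3.0,0,-7.5,0,0,0],[0,4,0.1,-7.5,0,0,0],[0,4,0.1,-7.5,0,0,0],[0,4,0.1,-7.5,0,0,0],[0,4,0.1,-7.5,0,0,0],[0,4,0.1,-7.5,0,0,0],[0,4,0.1,-7.5,0,0,0],[0,4,0.1,-7.5,0,0,0],[0,4,0.1,-7.5,0,0,0],[0,4,0.1,-7.5,0,0,0],[0,0,0,0,0,0,0],[0,0,0,0,0,0,0]]]}}

```text
time_s: 5.23
position: [583.2, -69.9, 94.3]
orientation: [0.959, 0.028, 0.28, -0.01]
force: [0.8, -0.1, 1.0]
gripper_width: -0.002
```

Run:
```python
from kin import *; from plant import capture
R,z=toolt(3.1,32.5); go(ringp(3.1)+25*z,R)
a=[capture(n)["image"] for n in("wrist","side","top")]
v=np.vstack([np.hstack([a[0],cv2.resize(a[1][120:220,270:430],(640,400))]),np.hstack([cv2.resize(a[2][130:230,280:440],(640,400)),a[1]])]); cv2.imwrite("pics/m2.png",cv2.resize(v,(800,500))[:,:,::-1])
```

```text
t 5.2333 pos [583.2 -69.9  94.3] F [ 0.8 -0.1  1. ] d [ 2.4 -0.3 -1.4] rot [-0.3  0.1 -0.3] j [ 0.23  0.25 -0.14  2.27 -0.68  0.09 -0.75]
```

View pics/m2.png

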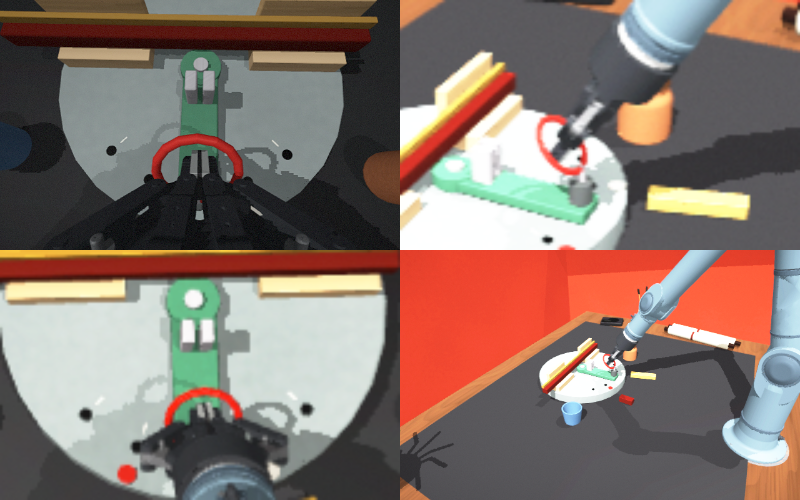

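The fingertips are through the ring, which circles them in the wrist, side-crop and top-crop panels. Next I'll shift towards the upper bar, easing the tilt a little for q6 margin.

>>> {"fn": "apply_moves", "kwargs": {"commands": [[[0,2,0,1,0,1,0],[0,2,0,1,0,1,0],[0,2,0,1,0,1,0],[0,2,0.1,1.5,0,1,0],[0,1,0,2,0,0,0],[0,0,0,2,0,0,0],[0,0,0,0,0,0,0]]]}}

```text
time_s: 5.97
position: [593.1, -69.3, 103.9]
orientation: [0.968, 0.028, 0.248, -0.011]
force: [-0.5, -0.7, -0.2]
gripper_width: -0.0
```

```bash
python3 -c "
from kin import *
R,z=toolt(3.1,28); go(ringp(3.1)+25*z,R)"
```

```text
t 5.9667 pos [593.1 -69.3 103.9] F [-0.5 -0.7 -0.2] d [ -9.2  -1.  -12. ] rot [-0.5  0.7 -0.3] j [-0.04  0.24  0.14  2.21 -0.52  0.22 -0.94]
```

>>> {"fn": "apply_moves", "kwargs": {"commands": [[[0,0,0,2,0,0,0],[0,0,0,2,0,0,0],[0,0,0,2,0,0,0],[0,0,0,0,0,0,0]]]}}

```text
time_s: 6.3
position: [592.0, -69.6, 108.9]
orientation: [0.969, 0.028, 0.247, -0.011]
force: [-0.4, 0.3, -0.0]
gripper_width: 0.0
```

>>> {"fn": "apply_moves", "kwargs": {"commands": [[[0,0,0,2,0,0,0],[0,0,0,2,0,0,0],[0,0,0,2,0,0,0],[0,0,0,0,0,0,0]]]}}

```text
time_s: 6.63
position: [590.3, -68.9, 113.3]
orientation: [0.969, 0.028, 0.245, -0.012]
force: [-2.8, 1.0, -4.2]
gripper_width: -0.003
```

>>> {"fn": "apply_moves", "kwargs": {"commands": [[[0,0,0,2,0,0,0],[0,0,0,2,0,0,0],[0,0,0,0,0,0,0]]]}}

```text
time_s: 6.88
position: [589.9, -68.9, 117.0]
orientation: [0.969, 0.028, 0.244, -0.012]
force: [-5.1, 0.1, -6.7]
gripper_width: 0.003
```

>>> {"fn": "apply_moves", "kwargs": {"commands": [[[0,0,0,2,0,0,0],[0,0,0,2,0,0,0],[0,0,0,0,0,0,0]]]}}

```text
time_s: 7.13
position: [590.0, -69.1, 121.1]
orientation: [0.969, 0.028, 0.244, -0.012]
force: [-6.0, 0.8, -7.8]
gripper_width: 0.001
```

>>> {"fn": "apply_moves", "kwargs": {"commands": [[[0,0,0,2,0,0,0],[0,0,0,2,0,0,0],[0,0,0,0,0,0,0]]]}}

```text
time_s: 7.38
position: [589.9, -69.1, 125.1]
orientation: [0.969, 0.028, 0.244, -0.012]
force: [-6.4, 0.7, -8.3]
gripper_width: 0.001
```

>>> {"fn": "apply_moves", "kwargs": {"commands": [[[0,0,0,2,0,0,0],[0,0,0,2,0,0,0],[0,0,0,2,0,0,0],[0,0,0,0,0,0,0],[0,0,0,0,0,0,0]]]}}

```text
time_s: 7.8
position: [589.9, -69.1, 130.8]
orientation: [0.969, 0.028, 0.244, -0.012]
force: [-6.0, 0.4, -8.5]
gripper_width: 0.003
```

Run:
```python
from kin import *; from plant import capture
R,z=toolt(3.1,28); go(ringp(3.1,17)+25*z,R)
a=capture("side"); im=a["image"]
m=mask(im,[0,150,120],[8,255,255],(315,145,355,200)); ys,xs=np.nonzero(m); print("ring top px",xs[ys==ys.min()].mean(),ys.min(),"n",len(xs))
g=tool(3.1)[1]
for l in(0,12,17,24): print(l,proj(a,PIV-102.5*g+[0,0,139.5+l]))
```

```text
t 7.8 pos [589.9 -69.1 130.8] F [-6.   0.4 -8.5] d [ -6.   -1.2 -21.9] rot [-0.6  0.3 -0.3] j [-0.11  0.19  0.22  2.2  -0.43  0.29 -1.04]
ring top px 315.0 149 n 104
0 [326.3115271  165.86789448]
12 [326.33558204 161.7015774 ]
17 [326.34565402 159.9511155 ]
24 [326.35980327 157.48599967]
```

Run:
```python
from kin import *; from plant import capture
a=[capture(n)["image"] for n in("side","wrist","top")]
v=np.hstack([cv2.resize(a[0][140:215,290:390],(800,600)),cv2.resize(a[1],(800,600))]); cv2.imwrite("pics/m3.png",cv2.resize(v,(800,300))[:,:,::-1])
```

```text
(no output)
```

View pics/m3.png

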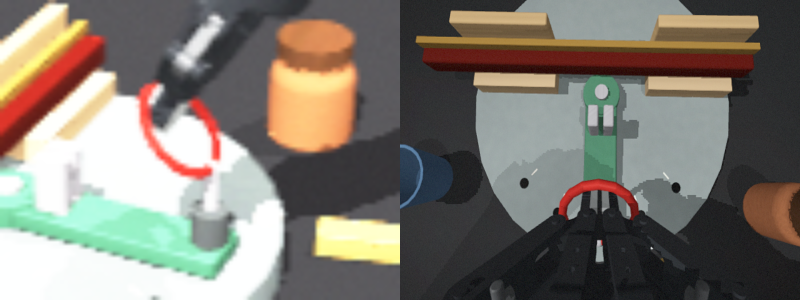

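The ring and pin are clearly raised: the bare pin shows above the sleeve at about (213,185) in the left panel. Next is the swing along the arc.

>>> {"fn": "apply_moves", "kwargs": {"commands": [[[0,0,0,2,0,0,0],[0,-0.1,3.6,0,0,0,-1.9],[0,0,3.6,0,0,0,-1.9],[0,0.1,3.6,0,0,0,-1.9],[0,0.2,3.6,0,0,0,-1.9],[0,0.4,3.6,0,0,0,-1.9],[0,0.5,3.6,0,0,0,-1.9],[0,0,0,0,0,0,0]]]}}

```text
time_s: 8.67
position: [590.9, -46.0, 132.8]
orientation: [0.967, -0.068, 0.243, 0.013]
force: [-5.3, 1.5, -9.1]
gripper_width: 0.002
```

```bash
python3 -c "
from kin import *
R,z=toolt(3.1-11.4,28); go(np.array([589.9+.5,-69.1+21.6,132.8]),R)"
```

```text
t 8.6667 pos [590.9 -46.  132.8] F [-5.3  1.5 -9.1] d [-0.5 -1.5  0. ] rot [-0.4  0.3 -0.3] j [-0.5   0.19  0.51  2.22 -0.08  0.27 -1.67]
```

>>> {"fn": "apply_moves", "kwargs": {"commands": [[[0,0.6,3.5,0,0,0,-1.9],[0,0.7,3.5,0,0,0,-1.9],[0,0.8,3.5,0,0,0,-1.9],[0,0.9,3.5,0,0,0,-1.9],[0,1.0,3.4,0,0,0,-1.9],[0,1.1,2.0,0,0,0,-1.9],[0,0,0,0,0,0,0],[0,0,0,0,0,0,0]]]}}

```text
time_s: 9.33
position: [596.3, -26.0, 133.1]
orientation: [0.956, -0.164, 0.242, 0.038]
force: [-6.2, 3.1, -10.8]
gripper_width: 0.001
```

Run:
```python
from kin import *; from plant import capture
R,z=toolt(3.1-22.5,28); go(np.array([596.3,-26.6,132.8]),R)
T,S,W=[capture(n) for n in("top","side","wrist")]
for c in (T,W):
    h=cv2.cvtColor(c["image"],cv2.COLOR_RGB2HSV); m=cv2.inRange(h,np.array([60,90,60]),np.array([90,255,255]))
    if c is T: m[:120]=0;m[260:]=0;m[:,:270]=0;m[:,450:]=0
    k=max(cv2.findContours(m,cv2.RETR_EXTERNAL,cv2.CHAIN_APPROX_NONE)[0],key=cv2.contourArea)
    w=np.array([onz(c,p,52)[:2] for p in k[:,0].astype(float)]); d=w-PIV[:2]; r=np.hypot(*d.T)
    for lo in (55,75,90,110):
        s=d[(r>lo)&(r<lo+18)]; 
        if len(s)>3: a=np.degrees(np.arctan2(s[:,1],s[:,0]))%360; print(lo,len(s),"edges",a.min().round(1),a.max().round(1),"mid",((a.min()+a.max())/2).round(1))
v=np.hstack([cv2.resize(S["image"][140:230,280:400],(800,600)),cv2.resize(W["image"],(800,600))]); cv2.imwrite("pics/m4.png",cv2.resize(v,(800,300))[:,:,::-1])
```

```text
t 9.3333 pos [596.3 -26.  133.1] F [ -6.2   3.1 -10.8] d [-0.  -0.6 -0.3] rot [-0.3  0.4 -0.1] j [-0.84  0.25  0.77  2.2   0.11  0.31 -2.13]
55 16 edges 138.6 181.6 mid 160.1
75 24 edges 144.5 176.1 mid 160.3
55 43 edges 139.9 183.3 mid 161.6
75 43 edges 145.1 177.0 mid 161.0
90 81 edges 147.4 174.0 mid 160.7
```

View pics/m4.png

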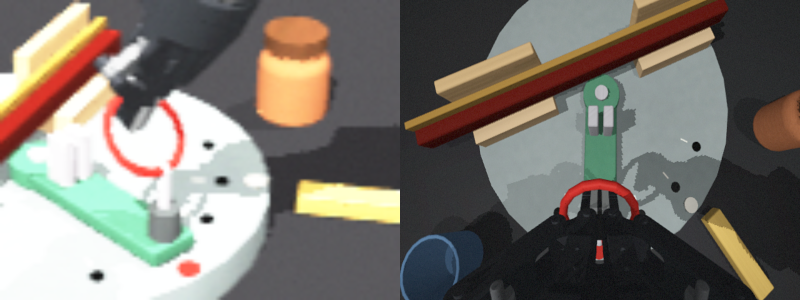

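The arm measures 160.3–160.7° in azimuth, and the hole is at about 160.6°. The side crop shows it pointing at the red disc (188,268), so I'll lower now and watch the force.

>>> {"fn": "apply_moves", "kwargs": {"commands": [[[0,0,0,-2,0,0,0],[0,0,0,-2,0,0,0],[0,0,0,-2,0,0,0],[0,0,0,-2,0,0,0],[0,0,0,-2,0,0,0],[0,0,0,-2,0,0,0],[0,0,0,0,0,0,0]]]}}

```text
time_s: 10.07
position: [596.5, -26.0, 121.2]
orientation: [0.956, -0.164, 0.242, 0.037]
force: [-7.6, 3.3, -6.9]
gripper_width: 0.003
```

>>> {"fn": "apply_moves", "kwargs": {"commands": [[[0,0,0,-2,0,0,0],[0,0,0,-2,0,0,0],[0,0,0,0,0,0,0]]]}}

```text
time_s: 10.32
position: [596.5, -26.0, 117.4]
orientation: [0.956, -0.164, 0.242, 0.037]
force: [-8.7, 3.1, -7.0]
gripper_width: -0.005
```

The spring load is still on the finger below the 12 mm level, so the pin is entering the hole. I'll lower further and then move off the bar.

>>> {"fn": "apply_moves", "kwargs": {"commands": [[[0,0,0,-2,0,0,0],[0,0,0,-2,0,0,0],[0,0,0,-2,0,0,0],[0,0,0,-2,0,0,0],[0,0,0,0,0,0,0]]]}}

```text
time_s: 10.73
position: [598.9, -26.2, 111.4]
orientation: [0.955, -0.164, 0.244, 0.036]
force: [-9.4, 2.2, -2.0]
gripper_width: 0.002
```

>>> {"fn": "apply_moves", "kwargs": {"commands": [[[0,-1,0.4,-2,0,0,0],[0,-2,0.8,-1,0,0,0],[0,-2,0.8,-1,0,0,0],[0,-2,0.8,-1,0,0,0],[0,-2,0.8,-1,0,0,0],[0,0,0,0,0,0,0]]]}}

```text
time_s: 11.23
position: [592.3, -24.2, 106.9]
orientation: [0.954, -0.164, 0.247, 0.037]
force: [-0.4, 0.6, 0.1]
gripper_width: -0.007
```

Run:
```python
from kin import *; from plant import capture
R,z=toolt(3.1-22.5,28); print(z,ringp(-19.4)); go(ringp(-19.4)+22*z,R)
S,W=[capture(n) for n in("side","wrist")]
v=np.hstack([cv2.resize(S["image"][140:230,280:400],(800,600)),cv2.resize(W["image"],(800,600))]); cv2.imwrite("pics/m5.png",cv2.resize(v,(800,300))[:,:,::-1])
```

```text
[ 0.44281622 -0.15594021 -0.88294759] [579.26749978 -21.48337512 114.        ]
t 11.2333 pos [592.3 -24.2 106.9] F [-0.4  0.6  0.1] d [ -3.3  -0.7 -12.4] rot [-0.3  1.  -0. ] j [-0.81  0.3   0.74  2.23  0.08  0.23 -2.13]
```

View pics/m5.png

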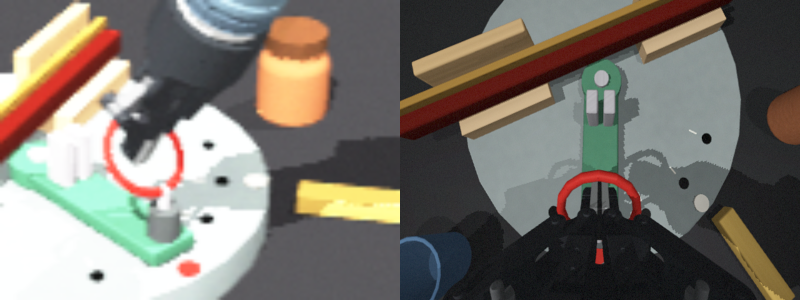

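The force is back to zero. The ring has dropped about 18 mm in the side crop (its bottom went from row 172 to 193) and the arm points at the red disc. Now I'll centre in the ring and withdraw along the finger axis.

>>> {"fn": "apply_moves", "kwargs": {"commands": [[[0,-2,0.7,-1,0,0,0],[0,-2,0.7,-1,0,0,0],[0,-2,0.7,-1,0,0,0],[0,-3.3,1.2,6.6,0,0,0],[0,-3.3,1.2,6.6,0,0,0],[0,-3.3,1.2,6.6,0,0,0],[0,-3.3,1.2,6.6,0,0,0],[0,-3.3,1.2,6.6,0,0,0],[0,0,0,0,0,0,0]]]}}

```text
time_s: 12.08
position: [567.6, -16.5, 135.8]
orientation: [0.955, -0.164, 0.245, 0.037]
force: [-0.3, 0.0, -0.4]
gripper_width: 0.004
```

>>> {"fn": "apply_moves", "kwargs": {"commands": [[[0,-3.3,1.2,6.6,0,0,0],[0,-3.3,1.2,6.6,0,0,0],[0,-3.3,1.2,6.6,0,0,0],[0,-3.3,1.2,6.6,0,0,0],[0,-3.3,1.2,6.6,0,0,0],[0,-3.3,1.2,6.6,0,0,0],[0,-2,1,8,0,0,0],[0,0,0,10,0,0,0],[0,0,0,10,0,0,0],[0,0,0,10,0,0,0],[0,0,0,0,0,0,0],[0,0,0,0,0,0,0]]]}}

```text
time_s: 13.08
position: [546.0, -8.4, 212.9]
orientation: [0.955, -0.164, 0.245, 0.037]
force: [-0.7, 0.3, -0.4]
gripper_width: 0.003
```

Run:
```python
from kin import *; from plant import capture
R,z=toolt(3.1-22.5,28); go(ringp(-19.4)-60*z,R)
T,S,W=[capture(n) for n in("top","side","wrist")]
red=([0,150,120],[8,255,255])
def ring(c,box):
    m=mask(c["image"],*red,box); k=max(cv2.findContours(m,cv2.RETR_EXTERNAL,cv2.CHAIN_APPROX_NONE)[0],key=len); return cv2.fitEllipse(k)
p=proj(S,ringp(-19.4)).astype(int); e=ring(S,(p[0]-18,p[1]-17,p[0]+18,p[1]+17)); q=proj(W,ringp(-19.4)).astype(int); f=ring(W,(q[0]-60,q[1]-60,q[0]+60,q[1]+60))
for l in(0,12): print(l,"expect side",proj(S,ringp(-19.4,l)),"wrist",proj(W,ringp(-19.4,l)))
print("seen",e[0],f[0],"tri",tri(S,e[0],W,f[0]),ringp(-19.4))
v=np.hstack([cv2.resize(S["image"][140:230,280:400],(800,600)),cv2.resize(W["image"],(800,600))]); v=np.vstack([v,np.hstack([cv2.resize(T["image"],(800,600)),cv2.resize(S["image"],(800,600))])]);cv2.imwrite("pics/m6.png",cv2.resize(v,(800,600))[:,:,::-1])
```

```text
t 13.0833 pos [546.   -8.4 212.9] F [-0.7  0.3 -0.4] d [  6.7  -3.7 -45.9] rot [-0.3  0.8 -0. ] j [-1.26 -0.14  1.02  2.25  0.67  0.62 -2.61]
0 expect side [324.04658123 184.79199121] wrist [318.96510452 211.14886139]
12 expect side [324.05793879 180.62474208] wrist [318.87378707 209.39945942]
seen (322.7600402832031, 185.8509063720703) (318.31817626953125, 208.69749450683594) tri (array([582.49134362, -21.66362248, 109.86861755]), np.float64(0.8299154621823951)) [579.26749978 -21.48337512 114.        ]
```

View pics/m6.png

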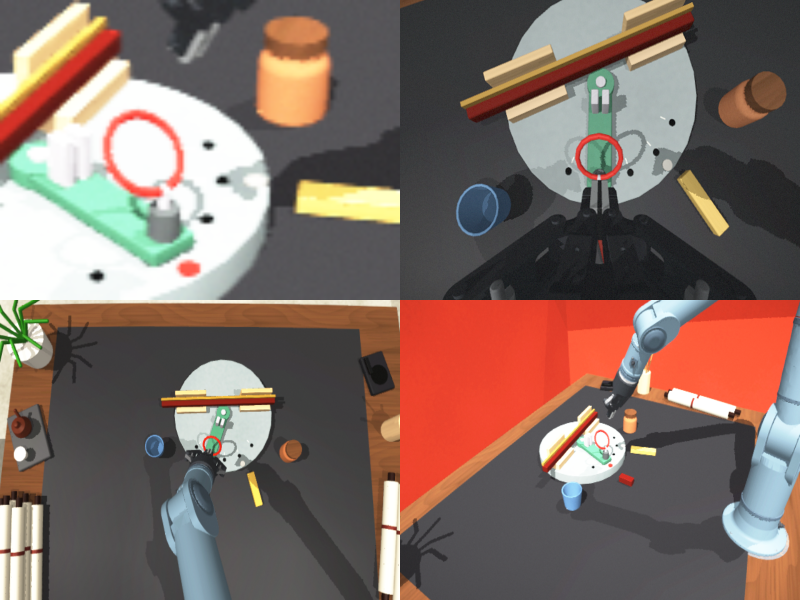

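The robot is clear of everything and the ring triangulates to a height of 110 mm (114 mm is home, 126 mm would be resting on the plate), so the pin is home. The arm points at the red disc and the bystanders haven't moved.

```bash
python3 -c "
from plant import finish_job; print(finish_job())"
```

```text
the job is handed in; nothing more can be done
None
```

The mitre guide is set to the hole at the red disc, and I've handed the job in after about 13 s of robot time. No verdict came back. I hooked the shut fingertips through the ring, lifted the pin about 17–19 mm, swung the arm 22.5° and let the pin drop. Then I withdrew along the finger axis.

**Last checks**
- **Pin home:** the ring centre triangulated to a height of 110 mm. Home is 114 mm and resting on the plate between holes would be 126 mm, so the pin is down, but my reading was 4 mm low.
- **Right hole:** before lowering, the arm's azimuth measured 160.3–160.7° from the closest edges, against about 160.6° for the hole. The spring load stayed on the finger below the 12 mm level, which shows the pin entered the hole.
- **Pull force:** the readings at the end of each move peaked at about 13 N, below the 35 N limit.
- **Robot clear:** the wrist force was back near zero, with the tip about 100 mm above the ring centre.
- **Bystanders:** the cup, jar, paperweight and offcut look unmoved in the pictures; I did not measure them again.

**What differed from plan:** the 45° finger tilt drove the arm into its joint limits, so I used about 28–32° instead.

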